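# Rotate the battery packs between tester and charger

### The job

The tester's battery is flat: take the red pack out of the tester, fit the charged green pack in its place, and then close the battery compartment with the loose grey cover. In the charger the half-charged yellow pack must end up in the blue bay, which charges first, and the flat red pack in the black bay. Seat every pack fully; use the small dark mat or any clear spot to put a pack down while its place is still taken.

Things in the scene. Friction and masses are not known exactly. Their poses are not given: they have to be found in the camera images.
- green_pack_centre (a point): Charged battery pack: rounded black block with a wide green sleeve round its middle, 60 (x) x 34 (y) x 34 (z) mm, 100 g. This point is its centre, 17 mm above its underside. Its ends are alike; it fits either way round. At the start it stands in one of the charger's two bays.
- yellow_pack_centre (a point): Half-charged battery pack: rounded black block with a wide yellow sleeve round its middle, 60 (x) x 34 (y) x 34 (z) mm, 100 g. This point is its centre, 17 mm above its underside. Its ends are alike; it fits either way round. At the start it stands in the charger's other bay (if that is the blue one, it can stay).
- red_pack_centre (a point): Flat battery pack: rounded black block with a wide red sleeve round its middle, 60 (x) x 34 (y) x 34 (z) mm, 100 g. This point is its centre, 17 mm above its underside. Its ends are alike; it fits either way round. At the start it stands in the tester's compartment.
- cover_centre (a point): Battery cover of the tester: grey rectangular shell, closed on top, open below, silver plate and dark ribs on top; 94 (x) x 64 (y) x 27 (z) mm, walls 3 mm, 60 g. It lies loose on the bench, open side down; grip it from above across its 64 mm. This point is its centre, 13.5 mm above its lower edge. It fits either way round.
- tester_nest (a point): Battery nest in the back of the handheld tester, which lies fixed on its face (grey back, orange rubber ends, 140 x 100 x 38 mm). This point: centre of the nest's floor, 22 mm above the bench; x along its long side, z up. Walls slope from 68 x 42 mm at the floor to 78 x 52 mm at the mouth 12 mm above, so a pack set down up to 7 mm off slides home; its upper 22 mm stay free to grip. 
- cover_seat (a point): Seat of the cover on the tester: a flat ledge round the nest's mouth, 12 mm above the nest's floor, in a recess of 102 (x) x 72 (y) mm, 4 mm deep below the tester's back (4 mm of play round the cover). This point: centre of the recess at ledge height. A fitted cover stands over the pack, lower edge on the ledge, long side along x.
- first_bay (a point): Blue bay (blue walls and frame) of the charger, a fixed light grey block of 100 x 150 x 32 mm; this bay charges first and is the left one from the robot. This point: centre of its floor, 20 mm above the bench; x along its long side, z up. Walls slope from 68 x 42 mm at the floor to 78 x 52 mm at the mouth 12 mm above, so a pack set down up to 7 mm off slides home; its upper 22 mm stay free to grip. 
- second_bay (a point): Black bay (black walls and frame) of the charger, 76 mm to the right of the blue one. This point: centre of its floor, 20 mm above the bench; x along its long side, z up. Walls slope from 68 x 42 mm at the floor to 78 x 52 mm at the mouth 12 mm above, so a pack set down up to 7 mm off slides home; its upper 22 mm stay free to grip. 
- mat: Small dark grey rubber mat with a thin light border, 74 (its x) x 105 (its y) x 3 mm, fixed and empty: a clear place to put a pack down. Origin at the centre of its underside.
- microscope1: White stereo microscope with black eyepieces on a flat stand, fixed, a bystander to the right of the work: about 0.2 m wide and 0.4 m tall. An arm that swings over from the far right at full reach would strike it. Origin under its stand.

How it is judged:
By the outcome, as a careful person would: the job done as asked, in the order asked, and still so for the second after the job is handed in, with the robot touching nothing.
It also fails if it takes over 112 s, if anything falls off the work surface, if the arm or the gripper's body presses on something with over 40 N, if the wrist force passes 120 N, or if a joint passes its speed limit or range.

### The arm

A 6-joint arm with a two-finger parallel gripper is mounted at the origin on a cart in front of the work surface, level with it; the furniture and walls round the work are solid. World frame = base frame: x ahead of the robot, y to its left, z up, the work surface at z = 0. Lengths are in m, angles in rad, forces in N, time in s.
With the tool pointing down it reaches from about 0.325 to 0.75 m from the base axis. Payload 7.6 kg.
Tool frame: the origin (TCP) lies on the centre line of the jaws, within the pads' length; the fingertips stand 17 mm ahead of it and the grasp point (between the pads) lies 2 mm behind it (robot.tip_extent is the z of the fingertips in the tool frame, in m); z points along the fingers, y is the line along which they close (so a half turn about z gives the same grasp; the last joint's range is limited). The gripper opens to 85 mm and grips with 20 to 120 N. Pads are 22 mm wide; open, the fingers measure 114 mm over their backs; the gripper's body (76 mm by 85 mm) begins 54 mm behind the grasp point. The pads swing forward as they close: fully open they stand 13 mm farther back than shut.
Start: joints at [-1.24, 0.052, 1.401, -0, 1.689, -0.07], TCP at [0.205, -0.483, 0.248] pointing down, gripper open.
Joint ranges: [-2.9, 2.9], [-0.91, 2.17], [0.12, 2.37], [-1.06, 4.2], [0.26, 2.73], [-2.93, 2.93]. Speed limits (rad/s): [2.57, 2.57, 3.01, 3.14, 3.14, 3.14].

### API

Orientations are given as a unit quaternion [w, x, y, z].
In Python, from cell import robot gives the robot as it stands.
- The arm moves only by the tool servo_tool, never from a script. Its argument "deltas" is a list of rows, each a list of 3 entries, a list of its own where there are three numbers: the opening, from -1 (shut) to 1 (fully open), so that 0 is half open, then the shift along the tool's x, y, z in cm, then the turn, a rotation vector about the tool's x, y, z in rad. A call has 1 to 5 rows; each row is the pose to reach, as a shift and turn from the pose commanded when the call began, along the tool's axes at that moment; what a row does not reach only later rows make up. A row lasts 1/12 s, in which the tool goes at most 41.7 mm and 7.16 degrees, less where a joint would pass 70% of its speed; a pose out of reach is approached as far as the arm can. A call with a gripper value outside its range is refused whole. The fingers move at their own pace and stop on an object; "newtons" is the grip in N (left out, the last holds). Time passes only in rows, so rows that repeat a pose let the fingers close. It gives the time, the measured TCP pose, the force, the opening and the grip force at its end, in the units of the state.
- robot.observe(): the state, without advancing time (a new reading comes with each control period).
- robot.read_camera(name): name is "scene" or "top" or "wrist"; returns (picture, depth): 420x560x3 uint8, red, green, blue; 420x560 float32, m along the optical axis (not along the pixel's ray), 0 where there is no reading.
- robot.camera_model(name): a dict with "intrinsics" (3x3 intrinsics, pixels), "position" and "attitude" of the camera in the world. Camera axes: x right, y up, looking along -z (the intrinsics and any distortion apply to the point x, -y, -z); pixel columns grow to the right and rows downward; lengths in m; the calibration is good to about 2 mm. A picture is of the moment at which its call begins: read the wrist's pose just before it. camera_model takes no time and is no camera call; for the wrist camera it gives the pose at the moment of the call.
- robot.hand_in(): hands the job in; it is judged then, once.
The state is a dict: "time_s": time; "q": joint angles; "qvel": joint speeds; "joint_efforts": joint torques, N m; "tcp_pos": TCP position; "orientation": TCP orientation; "wrist_force": force on the tool from outside, world axes, zero at the start; "moment": the same for the moment, N m; "width": finger opening in m; "grip_force": force on a finger pad.
Only numpy, scipy, OpenCV 4.12 (cv2) and the standard library are available. Lean on these libraries where they do the work, as an engineer would, in place of code of your own. Each camera call takes 0.05 s, during which the arm holds its last target. There are 200 camera calls.

## Working session

There is one attempt and no reset: what is moved stays moved. The work goes in short steps, Python scripts to look and compute and a tool call to move; the robot and the scene stay as the last step left them, time stands still between calls to the robot, and variables do not carry over. Pictures are saved under pics/ and viewed, at most 14 in all, crops included, and the job is handed in when it is done.

Besides the shell and the picture viewer there is one more tool, called after "Call:" as name(argument=value, ...), one argument or row to a line, values as JSON. servo_tool: Moves the arm, as the interface text tells. Its arguments: {"type":"object","properties":{"deltas":{"type":"array"},"newtons":{"type":"number"}},"required":["deltas"]}

```bash
mkdir -p pics; ls; python3 - <<'E'
from cell import robot
import cv2,numpy as np
s=robot.observe();print(s)
for n in ("scene","top"):
    p,d=robot.read_camera(n);cv2.imwrite(f"pics/{n}0.png",p[:,:,::-1]);np.save(f"pics/{n}0.npy",d)
    print(robot.camera_model(n))
E
```

```text
pics
{'time_s': 0.0, 'q': array([-1.24031545e+00,  5.28366598e-02,  1.40174104e+00,  3.60873530e-05,
        1.68858661e+00, -7.02701631e-02]), 'qvel': array([ 1.48128624e-03,  9.66079837e-05,  1.37426306e-03, -8.11368656e-04,
        8.81616996e-04,  9.68437463e-04]), 'joint_efforts': array([ 6.55911590e-04, -3.81671405e+01, -3.60181367e+01, -4.96854807e-05,
        6.25518558e-03, -3.04798004e-05]), 'tcp_pos': array([ 0.2047627 , -0.48312426,  0.24746422]), 'orientation': array([-7.81513033e-04,  9.79991182e-01,  1.99039354e-01, -8.41836069e-05]), 'wrist_force': array([ 0.86844199,  0.15704848, -0.24078956]), 'moment': array([ 0.00566214, -0.00720889, -0.02520968]), 'grip_force': 0.0, 'width': 0.0854843828901662}
{'intrinsics': array([[384.16004626,   0.        , 279.60032882],
       [  0.        , 384.16004626, 210.11536235],
       [  0.        ,   0.        ,   1.        ]]), 'position': array([0.10531338, 0.62325611, 0.68854235]), 'attitude': array([-0.34214419, -0.15548421,  0.37431215,  0.8477337 ])}
{'intrinsics': array([[490.5132347 ,   0.        , 288.4956037 ],
       [  0.        , 490.5132347 , 198.24353011],
       [  0.        ,   0.        ,   1.        ]]), 'position': array([0.39233602, 0.12305481, 1.14813259]), 'attitude': array([-0.69979629, -0.07612488,  0.07434819,  0.70637278])}
```

View pics/top0.png

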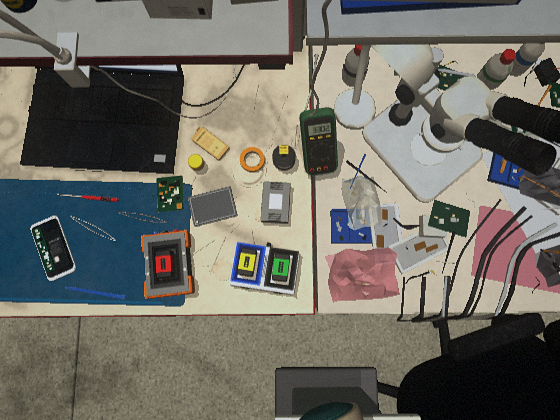

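View pics/scene0.png

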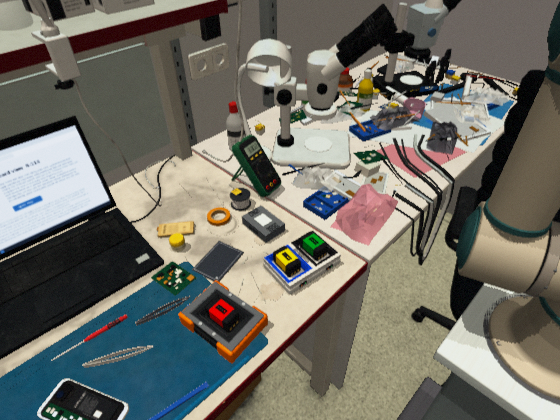

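The top view shows the yellow pack (247,264) already in the blue bay, the green pack (283,267) in the black bay and the red pack (166,263) in the tester. The mat is at (212,205) and the cover at (276,202). The scene view agrees. Next I measure the poses.

```bash
cat > h.py <<'E'
import numpy as np,cv2
from cell import robot
from scipy.spatial.transform import Rotation as R
def rot(q): return R.from_quat(np.r_[q[1:],q[0]])
def world(d,m):
    K=m["intrinsics"];v,u=np.mgrid[:d.shape[0],:d.shape[1]]
    p=np.stack([(u-K[0,2])/K[0,0]*d,-(v-K[1,2])/K[1,1]*d,-d],-1)
    return p@rot(m["attitude"]).as_matrix().T+m["position"]
def rect(P,mask):
    """min-area rectangle of the largest blob: centre, mean z, long-side yaw (deg), sizes"""
    n,l,s,_=cv2.connectedComponentsWithStats(mask.astype(np.uint8))
    k=1+np.argmax(s[1:,4]);q=P[l==k]
    c,wh,a=cv2.minAreaRect((q[:,:2]*1000).astype(np.float32))
    if wh[0]<wh[1]: a+=90;wh=wh[::-1]
    a=(a+90)%180-90
    return np.round(c,1),round(np.median(q[:,2])*1000,1),round(a,1),np.round(wh,1),len(q)
def go(x,y,z,yaw=None):
    """cm shift and z turn in tool axes from the measured pose; yaw = world direction (deg) of closing axis y"""
    s=robot.observe();r=rot(s["orientation"])
    out=r.inv().apply(np.array([x,y,z])-s["tcp_pos"])*100
    t=r.as_matrix()
    if yaw is not None:
        yv=r.inv().apply([np.cos(np.radians(yaw)),np.sin(np.radians(yaw)),0])
        a=np.arctan2(-yv[0],yv[1]);a=(a+np.pi/2)%np.pi-np.pi/2
        # tilt correction
        print("turn z",round(a,3))
    print("shift cm",np.round(out,2),"tcp",np.round(s["tcp_pos"],4),"q",np.round(s["q"],2),"tilt",np.round(t[:,2],3),"t",s["time_s"],"w",round(s["width"],4),"F",np.round(s["wrist_force"],1))
E
python3 - <<'E'
from h import *
d=np.load("pics/top0.npy");im=cv2.imread("pics/top0.png")
P=world(d,robot.camera_model("top"));hsv=cv2.cvtColor(im,cv2.COLOR_BGR2HSV).astype(int)
h,s,v=hsv[...,0],hsv[...,1],hsv[...,2]; z=P[...,2]
U=np.mgrid[:420,:560]
def box(r0,r1,c0,c1): 
    m=np.zeros((420,560),bool);m[r0:r1,c0:c1]=1;return m
print("bench",np.median(z[215:230,255:300]))
T=box(225,300,135,200);C=box(235,300,225,305)
print("red",rect(P,T&(z>.046)));print("tester",rect(P,T&(z>.025)))
print("yellow",rect(P,box(235,300,225,266)&(z>.038)));print("green",rect(P,box(235,300,268,305)&(z>.038)))
print("charger",rect(P,C&(z>.015)))
print("cover",rect(P,box(175,232,255,300)&(z>.018)))
m=box(180,232,185,242);g=m&(v<130)&(s<60);print("mat",rect(P,g))
for n,b in(("yel",h[...]),): pass
for n,(lo,hi),B in(("r",(0,8),T),("y",(20,35),C),("g",(45,80),C)):
    print(n,rect(P,B&(h>=lo)&(h<=hi)&(s>150)&(v>90)))
print("map",np.round(P[255,::1,2][130:310:3]*1000).astype(int))
go(.3,0,.25,0)
E
```

```text
bench 0.0018904523701224196
red (array([455.8, 272.1]), np.float64(56.9), 78.4, array([317.6,  64.6]), 448)
tester (array([479.7, 292.3]), np.float64(37.4), 87.0, array([347.1, 156.7]), 2828)
yellow (array([443.9, 192.7]), np.float64(54.5), 32.7, array([162.1,  61.4]), 437)
green (array([473.7, 144.1]), np.float64(54.7), -8.1, array([60. , 34.8]), 428)
charger (array([473.4, 180.8]), np.float64(32.7), 72.0, array([160. , 118.5]), 2903)
cover (array([534.1, 155.9]), np.float64(27.6), -0.4, array([283.1,  67.8]), 1095)
mat (array([515.1, 251.3]), np.float64(3.6), 27.1, array([335.6, 116.1]), 1317)
r (array([483.4, 404.6]), np.float64(57.4), 5.3, array([36.5, 34.1]), 216)
y (array([455.7, 173.5]), np.float64(54.9), 55.2, array([155.1,  46.4]), 210)
g (array([474.2, 144.1]), np.float64(54.8), -7.1, array([35.6, 32.8]), 183)
map [ 3  4  7  0  5 40 39 34 34 59 55 57 56 56 38 21 32 35 37 24  0 -2 -3  1
  4  2  1  2  0 -1  4  3 -1  4 -2 32 32 56 56 57 53 53 36 21 33 35 30 32
 21 53 56 52 53 55 23 31 32  3  0 -1]
turn z -1.17
shift cm [ 27.62 -40.77  -0.18] tcp [ 0.2048 -0.4832  0.2476] q [-1.24  0.05  1.4   0.    1.69 -0.07] tilt [-0.     0.001 -1.   ] t 0.1 w 0.0852 F [-0.3  0.5  0.3]
```

```bash
cat > top.py <<'E'
from h import *
def measure(im,d):
    P=world(d,robot.camera_model("top"));hsv=cv2.cvtColor(im,cv2.COLOR_BGR2HSV).astype(int)
    h,s,v=hsv[...,0],hsv[...,1],hsv[...,2]; z=np.where((d>0)&(P[...,2]<.1),P[...,2],-1)
    def box(r0,r1,c0,c1):
        m=np.zeros((420,560),bool);m[r0:r1,c0:c1]=1;return m&(z>-.02)
    T=box(225,300,135,200);C=box(235,300,225,305)
    for n,m in(("red",T&(z>.046)),("tester",T&(z>.025)),("yellow",box(235,300,225,266)&(z>.042)),("green",box(235,300,268,305)&(z>.042)),
      ("charger",C&(z>.015)),("cover",box(175,232,255,300)&(z>.018)),("mat",box(180,232,185,242)&(v<130)&(s<60))):
        if m.any(): print(n,rect(P,m))
E
python3 - <<'E'
from top import *
measure(cv2.imread("pics/top0.png"),np.load("pics/top0.npy"))
go(.48,.4,.25,95)
E
```

```text
red (array([483.2, 404.3]), np.float64(56.9), 5.9, array([60.3, 35.3]), 447)
tester (array([487.2, 403.3]), np.float64(37.4), 6.3, array([148.3, 109.6]), 2822)
yellow (array([486. , 219.7]), np.float64(54.5), -10.2, array([60. , 35.1]), 431)
green (array([473.7, 144.1]), np.float64(54.7), -8.1, array([60. , 34.7]), 425)
charger (array([477.1, 179.9]), np.float64(32.7), 81.1, array([148.1, 111.5]), 2895)
cover (array([628.3, 155.7]), np.float64(27.6), -3.6, array([95.5, 64.3]), 1090)
mat (array([623.7, 307.2]), np.float64(3.6), -75.2, array([106.7,  76.6]), 1315)
turn z 0.314
shift cm [ 59.8  -70.58  -0.14] tcp [ 0.2048 -0.4832  0.2476] q [-1.24  0.05  1.4   0.    1.69 -0.07] tilt [-0.     0.001 -1.   ] t 0.1 w 0.0852 F [-0.3  0.5  0.3]
```

Call:
servo_tool(
  deltas=[
    [0.3,[2.8,-2.8,0],[0,0,0.06]],
    [0.3,[5.6,-5.6,0],[0,0,0.12]],
    [0.3,[8.4,-8.4,0],[0,0,0.18]],
    [0.3,[11.2,-11.2,0],[0,0,0.25]],
    [0.3,[14,-14,0],[0,0,0.314]],
  ],
  newtons=40,
)

```text
time_s: 0.52
tcp_pos: [0.2792, -0.2981, 0.2478]
orientation: [-0.0, 0.999, 0.041, -0.0]
wrist_force: [1.1, 0.7, -0.4]
width: 0.0552
grip_force: 0.0
```

```bash
python3 - <<'E'
from h import *
print(robot.tip_extent)
go(.36,-.12,.25,96);go(.483,.404,.2,96)
E
```

```text
0.017
turn z -0.022
shift cm [  9.52 -17.08  -0.21] tcp [ 0.2792 -0.2981  0.2478] q [-0.91 -0.29  1.71  0.    1.72  0.58] tilt [-0.     0.001 -1.   ] t 0.5167 w 0.0552 F [ 1.1  0.7 -0.4]
turn z -0.022
shift cm [ 26.11 -68.28   4.81] tcp [ 0.2792 -0.2981  0.2478] q [-0.91 -0.29  1.71  0.    1.72  0.58] tilt [-0.     0.001 -1.   ] t 0.5167 w 0.0552 F [ 1.1  0.7 -0.4]
```

Call:
servo_tool(
  deltas=[
    [0.3,[2,-3.5,0],[0,0,-0.022]],
    [0.3,[4,-7,0],[0,0,-0.022]],
    [0.3,[6,-10.5,0],[0,0,-0.022]],
    [0.3,[8,-14,0],[0,0,-0.022]],
    [0.3,[9.5,-17,0],[0,0,-0.022]],
  ],
)

```text
time_s: 0.93
tcp_pos: [0.3594, -0.1199, 0.2481]
orientation: [-0.0, 0.999, 0.055, 0.0]
wrist_force: [0.2, -1.1, 0.3]
width: 0.0559
grip_force: 0.0
```

Call:
servo_tool(
  deltas=[
    [0.3,[1.3,-3.7,0],[0,0,0]],
    [0.3,[2.6,-7.4,0],[0,0,0]],
    [0.3,[3.9,-11.1,0],[0,0,0]],
    [0.3,[5.2,-14.8,0],[0,0,0]],
    [0.3,[6.5,-18.5,0],[0,0,0]],
  ],
)

```text
time_s: 1.35
tcp_pos: [0.4034, 0.0707, 0.2481]
orientation: [0.0, 0.999, 0.054, 0.0]
wrist_force: [0.1, -1.0, 0.2]
width: 0.0555
grip_force: 0.0
```

Call:
servo_tool(
  deltas=[
    [0.3,[1,-3.6,0],[0,0,0]],
    [0.3,[2,-7.2,0],[0,0,0]],
    [0.3,[3,-10.8,0],[0,0,0]],
    [0.3,[4,-14.4,0],[0,0,0]],
    [0.3,[5,-18,0],[0,0,0]],
  ],
)

```text
time_s: 1.77
tcp_pos: [0.4334, 0.255, 0.2478]
orientation: [0.0, 0.999, 0.055, -0.0]
wrist_force: [1.1, -0.7, -0.1]
width: 0.0554
grip_force: 0.0
```

```bash
python3 - <<'E'
from h import *
go(.483,.404,.17,96)
E
```

```text
turn z 0.004
shift cm [  6.55 -14.27   7.77] tcp [0.4334 0.255  0.2478] q [ 0.46 -0.01  1.46 -0.    1.69  1.92] tilt [-0. -0. -1.] t 1.7667 w 0.0554 F [ 1.1 -0.7 -0.1]
```

Call:
servo_tool(
  deltas=[
    [0.3,[1.5,-3.3,1],[0,0,0]],
    [0.3,[3,-6.6,3],[0,0,0]],
    [0.3,[4.5,-9.9,5],[0,0,0]],
    [0.3,[6.5,-13.2,7],[0,0,0]],
    [0.3,[6.55,-14.3,7.8],[0,0,0]],
  ],
)

```text
time_s: 2.18
tcp_pos: [0.4829, 0.4048, 0.164]
orientation: [0.002, 0.998, 0.055, -0.003]
wrist_force: [-0.5, 0.1, -0.6]
width: 0.0556
grip_force: 0.0
```

```bash
python3 - <<'E'
from h import *
go(.4835,.4045,.058,96)
p,d=robot.read_camera("wrist");cv2.imwrite("pics/w1.png",p[:,:,::-1])
E
```

```text
turn z 0.006
shift cm [ 0.12 -0.   10.6 ] tcp [0.4829 0.4048 0.164 ] q [0.64 0.39 1.18 0.   1.58 2.1 ] tilt [-0.006 -0.004 -1.   ] t 2.1833 w 0.0556 F [-0.5  0.1 -0.6]
```

View pics/w1.png

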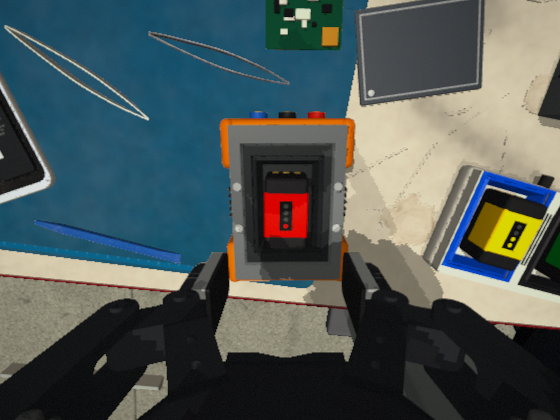

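The wrist view shows the red pack (286,210) centred between the open fingers, with the tester's long side aligned with the tool's x. I descend and grip.

Call:
servo_tool(
  deltas=[
    [0.3,[0.1,0,3],[0,0,0]],
    [0.3,[0.1,0,6],[0,0,0]],
    [0.3,[0.1,0,8.5],[0,0,0]],
    [0.3,[0.1,0,10],[0,0,0]],
    [0.3,[0.1,0,10],[0,0,0]],
  ],
)

```text
time_s: 2.65
tcp_pos: [0.4824, 0.4004, 0.066]
orientation: [0.002, 0.999, 0.054, -0.003]
wrist_force: [-0.2, 0.7, -0.8]
width: 0.0554
grip_force: 0.0
```

Call:
servo_tool(
  deltas=[
    [-0.4,[0,0,0],[0,0,0]],
    [-0.4,[0,0,0],[0,0,0]],
    [-0.4,[0,0,0],[0,0,0]],
    [-0.4,[0,0,0],[0,0,0]],
    [-0.4,[0,0,0],[0,0,0]],
  ],
  newtons=40,
)

```text
time_s: 3.07
tcp_pos: [0.4853, 0.4029, 0.0729]
orientation: [-0.001, 0.999, 0.054, 0.002]
wrist_force: [-1.0, -1.3, 6.5]
width: 0.0261
grip_force: 3.4
```

```bash
python3 - <<'E'
from h import *
go(.4835,.4045,.058,96)
p,d=robot.read_camera("wrist");cv2.imwrite("pics/w2.png",p[200:,100:470,::-1])
E
```

```text
turn z 0.004
shift cm [-0.17 -0.17  1.49] tcp [0.4853 0.4029 0.0729] q [ 0.63  0.46  1.28 -0.    1.4   2.1 ] tilt [ 0.003  0.002 -1.   ] t 3.0667 w 0.0261 F [-1.  -1.3  6.5]
```

View pics/w2.png

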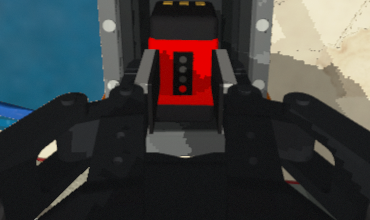

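The fingers closed on the pack's rounded top edge at (180,110). The commanded pose was about 12 mm high because the reading lagged behind it. I reopen, go lower and let the pose settle.

Call:
servo_tool(
  deltas=[
    [0.3,[0,0,0],[0,0,0]],
    [0.3,[0,0,0],[0,0,0]],
    [0.3,[0,0,0],[0,0,0]],
    [0.3,[0,0,0],[0,0,0]],
  ],
)

```text
time_s: 3.45
tcp_pos: [0.4842, 0.4023, 0.0701]
orientation: [0.0, 0.999, 0.054, -0.0]
wrist_force: [0.0, 0.1, 0.4]
width: 0.0559
grip_force: 0.0
```

```bash
python3 - <<'E'
from h import *
go(.4835,.4045,.058,96)
E
```

```text
turn z 0.004
shift cm [-0.04 -0.22  1.21] tcp [0.4842 0.4023 0.0701] q [ 0.63  0.46  1.28 -0.    1.4   2.1 ] tilt [-0. -0. -1.] t 3.45 w 0.0559 F [0.  0.1 0.4]
```

Call:
servo_tool(
  deltas=[
    [0.1,[0,-0.2,0.8],[0,0,0]],
    [0.1,[0,-0.2,1.4],[0,0,0]],
    [0.1,[0,-0.2,1.4],[0,0,0]],
    [0.1,[0,-0.2,1.4],[0,0,0]],
  ],
)

```text
time_s: 3.78
tcp_pos: [0.4836, 0.4041, 0.055]
orientation: [0.001, 0.999, 0.054, -0.001]
wrist_force: [-0.3, -0.3, 0.4]
width: 0.0472
grip_force: 0.0
```

Call:
servo_tool(
  deltas=[
    [-0.4,[0,0,0],[0,0,0]],
    [-0.4,[0,0,0],[0,0,0]],
    [-0.4,[0,0,0],[0,0,0]],
    [-0.4,[0,0,0],[0,0,0]],
    [-0.4,[0,0,0],[0,0,0]],
  ],
)

```text
time_s: 4.2
tcp_pos: [0.4842, 0.4044, 0.0564]
orientation: [-0.0, 0.999, 0.054, 0.0]
wrist_force: [1.2, 1.1, -0.0]
width: 0.0329
grip_force: 40.5
```

Call:
servo_tool(
  deltas=[
    [-0.4,[0,0,-2],[0,0,0]],
    [-0.4,[0,0,-5],[0,0,0]],
    [-0.4,[0,0,-8],[0,0,0]],
    [-0.4,[3,2,-9],[0,0,0]],
    [-0.4,[5.5,5,-9],[0,0,0]],
  ],
)

```text
time_s: 4.62
tcp_pos: [0.5454, 0.3633, 0.1513]
orientation: [-0.002, 0.998, 0.057, 0.004]
wrist_force: [1.2, -0.8, -1.2]
width: 0.033
grip_force: 40.3
```

Call:
servo_tool(
  deltas=[
    [-0.4,[2.5,2,0],[0,0,0]],
    [-0.4,[5,4,0],[0,0,0]],
    [-0.4,[7.3,6.2,0],[0,0,0]],
    [-0.4,[7.3,6.2,0],[0,0,0]],
    [-0.4,[7.3,6.2,0],[0,0,0]],
  ],
)

```text
time_s: 5.03
tcp_pos: [0.6244, 0.3054, 0.1454]
orientation: [0.0, 0.999, 0.053, -0.001]
wrist_force: [0.2, 0.7, -0.8]
width: 0.0333
grip_force: 40.3
```

```bash
python3 - <<'E'
from h import *
go(.624,.307,.038,96)
p,d=robot.read_camera("top");cv2.imwrite("pics/t2.png",p[:,:,::-1]);np.save("pics/t2.npy",d)
from top import *
measure(p[:,:,::-1].copy(),d)
E
```

```text
turn z 0.001
shift cm [-0.02 -0.17 10.74] tcp [0.6244 0.3054 0.1454] q [ 0.4   0.59  0.95 -0.    1.6   1.87] tilt [-0.001 -0.    -1.   ] t 5.0333 w 0.0333 F [ 0.2  0.7 -0.8]
tester (array([486.6, 409.2]), np.float64(36.2), 6.5, array([148.7,  96.4]), 1500)
yellow (array([501.9, 202.4]), np.float64(54.4), 23.0, array([31. , 13.4]), 57)
green (array([473.6, 144.1]), np.float64(54.7), -7.5, array([59.9, 34.8]), 427)
charger (array([475.1, 167.8]), np.float64(32.3), 81.6, array([123.5, 111.4]), 1809)
cover (array([628.2, 155.5]), np.float64(27.7), -4.0, array([94.9, 64.4]), 1089)
mat (array([623.8, 362.1]), np.float64(3.5), 25.2, array([40.6, 35.5]), 99)
```

Nothing the arm leaves in view has changed. I lower the red pack onto the mat.

Call:
servo_tool(
  deltas=[
    [-0.4,[0,-0.1,3.5],[0,0,0]],
    [-0.4,[0,-0.1,7],[0,0,0]],
    [-0.4,[0,-0.1,9.5],[0,0,0]],
    [-0.4,[0,-0.1,10.6],[0,0,0]],
    [-0.4,[0,-0.1,10.6],[0,0,0]],
  ],
)

```text
time_s: 5.5
tcp_pos: [0.6217, 0.3088, 0.0391]
orientation: [0.0, 0.998, 0.055, -0.002]
wrist_force: [0.5, -0.2, -0.8]
width: 0.0329
grip_force: 41.4
```

Call:
servo_tool(
  deltas=[
    [-0.4,[0,0,0.1],[0,0,0]],
    [0.3,[0,0,0.1],[0,0,0]],
    [0.3,[0,0,0.1],[0,0,0]],
    [0.3,[0,0,0.1],[0,0,0]],
    [0.3,[0,0,0.1],[0,0,0]],
  ],
)

```text
time_s: 5.92
tcp_pos: [0.6236, 0.3082, 0.04]
orientation: [-0.0, 0.999, 0.054, 0.001]
wrist_force: [0.2, -0.5, -0.9]
width: 0.0553
grip_force: 0.0
```

Call:
servo_tool(
  deltas=[
    [0.3,[0,0,-2],[0,0,0]],
    [0.3,[0,0,-5],[0,0,0]],
    [0.3,[0,0,-8],[0,0,0]],
    [0.3,[0,0,-11],[0,0,0]],
    [0.3,[0,0,-11],[0,0,0]],
  ],
)

```text
time_s: 6.33
tcp_pos: [0.6259, 0.309, 0.1584]
orientation: [-0.002, 0.998, 0.054, 0.006]
wrist_force: [0.2, 0.3, 1.1]
width: 0.0554
grip_force: 0.0
```

```bash
python3 - <<'E'
from h import *
go(.474,.144,.15,82)
E
```

```text
turn z 0.248
shift cm [-16.9   14.76   0.58] tcp [0.6259 0.309  0.1584] q [ 0.41  0.58  0.94 -0.    1.61  1.87] tilt [ 0.012  0.005 -1.   ] t 6.3333 w 0.0554 F [0.2 0.3 1.1]
```

Call:
servo_tool(
  deltas=[
    [0.3,[-2.8,2.5,0],[0,0,0.06]],
    [0.3,[-5.6,5,0],[0,0,0.12]],
    [0.3,[-8.4,7.5,0],[0,0,0.18]],
    [0.3,[-11.2,10,0],[0,0,0.25]],
    [0.3,[-14,12.5,0],[0,0,0.25]],
  ],
)

```text
time_s: 6.75
tcp_pos: [0.4965, 0.1674, 0.1492]
orientation: [-0.0, 0.997, -0.072, 0.0]
wrist_force: [-0.5, -1.6, 0.6]
width: 0.0556
grip_force: 0.0
```

Call:
servo_tool(
  deltas=[
    [0.3,[-2.9,1.4,0],[0,0,0]],
    [0.3,[-2.9,1.4,0],[0,0,0]],
    [0.3,[-2.9,1.4,0],[0,0,0]],
    [0.3,[-2.9,1.4,0],[0,0,0]],
  ],
)

```text
time_s: 7.08
tcp_pos: [0.4679, 0.159, 0.1502]
orientation: [-0.0, 0.998, -0.071, 0.001]
wrist_force: [-0.1, -0.2, 0.6]
width: 0.0554
grip_force: 0.0
```

```bash
python3 - <<'E'
from h import *
go(.474,.144,.054,82)
p,d=robot.read_camera("wrist");cv2.imwrite("pics/w3.png",p[:,:,::-1])
E
```

```text
turn z -0.002
shift cm [0.79 1.41 9.62] tcp [0.4679 0.159  0.1502] q [ 0.25  0.02  1.63 -0.    1.49  1.96] tilt [ 0.002  0.001 -1.   ] t 7.0833 w 0.0554 F [-0.1 -0.2  0.6]
```

View pics/w3.png

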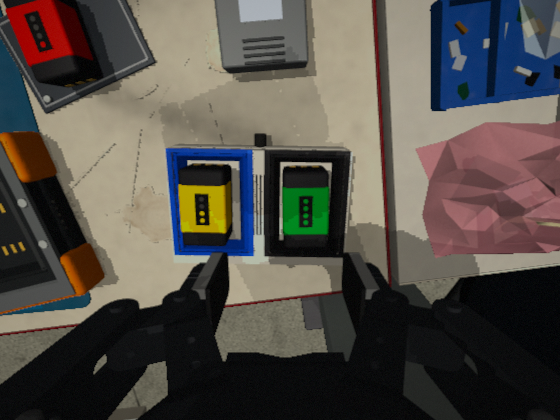

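The green pack is at (305,205) and aligned, so the tool needs 14 mm to the right. The red pack stands on the mat (45,40) and the yellow pack is in the blue bay.

Call:
servo_tool(
  deltas=[
    [0.2,[0.8,1.4,1],[0,0,0]],
    [0.2,[0.8,1.4,4],[0,0,0]],
    [0.2,[0.8,1.4,7],[0,0,0]],
    [0.2,[0.8,1.4,9.6],[0,0,0]],
    [0.2,[0.8,1.4,9.6],[0,0,0]],
  ],
)

```text
time_s: 7.55
tcp_pos: [0.4707, 0.1434, 0.0479]
orientation: [0.001, 0.998, -0.07, -0.005]
wrist_force: [-0.6, -0.5, -0.7]
width: 0.0511
grip_force: 0.0
```

Call:
servo_tool(
  deltas=[
    [0.2,[0,0,0],[0,0,0]],
    [-0.4,[0,0,0],[0,0,0]],
    [-0.4,[0,0,0],[0,0,0]],
    [-0.4,[0,0,0],[0,0,0]],
    [-0.4,[0,0,0],[0,0,0]],
  ],
)

```text
time_s: 7.97
tcp_pos: [0.4747, 0.1442, 0.0557]
orientation: [-0.001, 0.998, -0.07, 0.002]
wrist_force: [0.1, 1.0, 7.0]
width: 0.0329
grip_force: 41.4
```

Call:
servo_tool(
  deltas=[
    [-0.4,[0,0,-3],[0,0,0]],
    [-0.4,[0,0,-6],[0,0,0]],
    [-0.4,[0,0,-9],[0,0,0]],
    [-0.4,[0,0,-10],[0,0,0]],
    [-0.4,[0,0,-10],[0,0,0]],
  ],
)

```text
time_s: 8.38
tcp_pos: [0.4746, 0.1441, 0.1568]
orientation: [-0.001, 0.998, -0.07, 0.003]
wrist_force: [-0.4, -0.4, -0.8]
width: 0.0329
grip_force: 40.6
```

```bash
python3 - <<'E'
from h import *
go(.484,.404,.155,96)
E
```

```text
turn z -0.246
shift cm [ -2.73 -25.86   0.22] tcp [0.4746 0.1441 0.1568] q [ 0.22  0.01  1.62 -0.    1.5   1.93] tilt [ 0.007  0.001 -1.   ] t 8.3833 w 0.0329 F [-0.4 -0.4 -0.8]
```

Call:
servo_tool(
  deltas=[
    [-0.4,[-0.5,-3.8,0],[0,0,-0.06]],
    [-0.4,[-0.9,-7.6,0],[0,0,-0.12]],
    [-0.4,[-1.3,-11.4,0],[0,0,-0.18]],
    [-0.4,[-1.7,-15.2,0],[0,0,-0.246]],
    [-0.4,[-2.1,-19,0],[0,0,-0.246]],
  ],
)

```text
time_s: 8.8
tcp_pos: [0.4781, 0.3361, 0.1507]
orientation: [0.001, 0.999, 0.054, -0.001]
wrist_force: [0.8, -1.0, -0.6]
width: 0.033
grip_force: 40.6
```

Call:
servo_tool(
  deltas=[
    [-0.4,[1,-3.3,0],[0,0,0]],
    [-0.4,[1,-6.5,0],[0,0,0]],
    [-0.4,[1,-6.5,0],[0,0,0]],
    [-0.4,[1,-6.5,0],[0,0,0]],
  ],
)

```text
time_s: 9.13
tcp_pos: [0.4809, 0.4014, 0.1501]
orientation: [0.001, 0.999, 0.054, -0.002]
wrist_force: [0.3, -0.9, -0.5]
width: 0.0329
grip_force: 40.6
```

```bash
python3 - <<'E'
from h import *
go(.485,.404,.058,96.3)
E
```

```text
turn z -0.003
shift cm [ 0.47 -0.24  9.21] tcp [0.4809 0.4014 0.1501] q [ 0.64  0.39  1.21 -0.    1.55  2.1 ] tilt [-0.003 -0.003 -1.   ] t 9.1333 w 0.0329 F [ 0.3 -0.9 -0.5]
```

Call:
servo_tool(
  deltas=[
    [-0.4,[0.4,-0.3,2],[0,0,0]],
    [-0.4,[0.4,-0.3,5],[0,0,0]],
    [-0.4,[0.4,-0.3,7.5],[0,0,0]],
    [-0.4,[0.4,-0.3,8.8],[0,0,0]],
    [-0.4,[0.4,-0.3,9.2],[0,0,0]],
  ],
)

```text
time_s: 9.55
tcp_pos: [0.4846, 0.4018, 0.0581]
orientation: [0.002, 0.999, 0.052, -0.003]
wrist_force: [0.4, -0.3, 1.1]
width: 0.0327
grip_force: 40.6
```

Call:
servo_tool(
  deltas=[
    [-0.4,[0,0,0.1],[0,0,0]],
    [-0.4,[0,0,0.1],[0,0,0]],
    [0.05,[0,0,0.1],[0,0,0]],
    [0.05,[0,0,0.1],[0,0,0]],
    [0.05,[0,0,0.1],[0,0,0]],
  ],
)

```text
time_s: 9.97
tcp_pos: [0.4863, 0.4041, 0.0614]
orientation: [-0.0, 0.999, 0.052, 0.001]
wrist_force: [0.2, -0.3, -0.3]
width: 0.0446
grip_force: 0.0
```

Call:
servo_tool(
  deltas=[
    [0.2,[0,0,-2],[0,0,0]],
    [0.2,[0,0,-5],[0,0,0]],
    [0.2,[0,0,-8],[0,0,0]],
    [0.2,[0,0,-10],[0,0,0]],
    [0.2,[0,0,-10],[0,0,0]],
  ],
)

```text
time_s: 10.38
tcp_pos: [0.4876, 0.4053, 0.1673]
orientation: [-0.003, 0.999, 0.052, 0.004]
wrist_force: [1.0, 0.2, 1.4]
width: 0.0513
grip_force: 0.0
```

```bash
python3 - <<'E'
from h import *
go(.624,.307,.15,96)
E
```

```text
turn z 0.0
shift cm [12.51 11.22  1.78] tcp [0.4876 0.4053 0.1673] q [ 0.64  0.39  1.18 -0.    1.57  2.1 ] tilt [ 0.009  0.006 -1.   ] t 10.3833 w 0.0513 F [1.  0.2 1.4]
```

Call:
servo_tool(
  deltas=[
    [0.2,[2.9,2.5,0],[0,0,0]],
    [0.2,[5.8,5,0],[0,0,0]],
    [0.2,[8.7,7.5,0],[0,0,0]],
    [0.2,[11.6,10,0],[0,0,0]],
    [0.2,[12.6,11,1],[0,0,0]],
  ],
)

```text
time_s: 10.8
tcp_pos: [0.6266, 0.3042, 0.1517]
orientation: [-0.0, 0.999, 0.05, 0.002]
wrist_force: [-0.0, 0.4, -0.1]
width: 0.051
grip_force: 0.0
```

Call:
servo_tool(
  deltas=[
    [0.2,[0,0,0],[0,0,0]],
    [0.2,[0,0,0],[0,0,0]],
  ],
)

```text
time_s: 10.97
tcp_pos: [0.6222, 0.3072, 0.1483]
orientation: [0.0, 0.999, 0.052, -0.001]
wrist_force: [-1.4, -1.0, -0.6]
width: 0.0514
grip_force: 0.0
```

```bash
python3 - <<'E'
from h import *
from top import measure
go(.6235,.308,.038,96.3)
p,d=robot.read_camera("top");m=p[:,:,::-1].copy();measure(m,d);np.save("pics/t3.npy",d)
cv2.imwrite("pics/t3.png",cv2.resize(m[170:305,130:305],None,fx=3,fy=3))
go(.6235,.308,.038,96.3)
E
```

```text
turn z -0.006
shift cm [ 0.17 -0.07 11.03] tcp [0.6222 0.3072 0.1483] q [0.41 0.58 0.95 0.   1.61 1.87] tilt [-0.003 -0.001 -1.   ] t 10.9667 w 0.0514 F [-1.4 -1.  -0.6]
red (array([485.6, 403.5]), np.float64(56.7), 7.4, array([60. , 35.1]), 377)
tester (array([486.4, 411.1]), np.float64(37.5), 6.7, array([148.6,  93.5]), 1771)
yellow (array([499.9, 203.2]), np.float64(54.2), 23.8, array([38.8, 16.5]), 78)
charger (array([475.6, 169.2]), np.float64(28.9), 81.1, array([126.4, 111.3]), 1864)
cover (array([627.8, 155.6]), np.float64(27.6), -4.0, array([94.8, 64.6]), 1094)
mat (array([633.3, 332.2]), np.float64(3.6), -71.0, array([63.7, 35.5]), 199)
turn z -0.005
shift cm [ 0.19  0.04 11.13] tcp [0.6218 0.3082 0.1493] q [0.41 0.58 0.95 0.   1.61 1.87] tilt [-0.002 -0.    -1.   ] t 11.0167 w 0.051 F [-0.1  0.  -0.4]
```

View pics/t3.png

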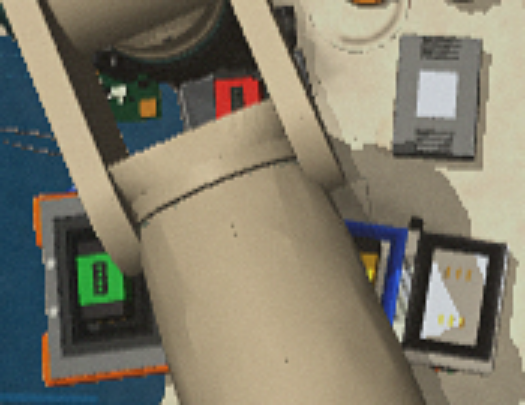

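The green pack sits in the tester (100,280 in the crop) at the height the red one had, and the black bay is empty (455,300). Next I pick up the red pack.

Call:
servo_tool(
  deltas=[
    [0.2,[0.1,0,3],[0,0,0]],
    [0.2,[0.1,0,6.5],[0,0,0]],
    [0.2,[0.1,0,9.5],[0,0,0]],
    [0.2,[0.1,0,11],[0,0,0]],
    [0.2,[0.1,0,11],[0,0,0]],
  ],
)

```text
time_s: 11.43
tcp_pos: [0.6204, 0.3082, 0.0357]
orientation: [0.001, 0.999, 0.053, -0.004]
wrist_force: [-0.0, -0.5, -0.9]
width: 0.0512
grip_force: 0.0
```

Call:
servo_tool(
  deltas=[
    [0.2,[0,0,0],[0,0,0]],
    [-0.4,[0,0,0],[0,0,0]],
    [-0.4,[0,0,0],[0,0,0]],
    [-0.4,[0,0,0],[0,0,0]],
    [-0.4,[0,0,0],[0,0,0]],
  ],
)

```text
time_s: 11.85
tcp_pos: [0.6251, 0.3087, 0.044]
orientation: [-0.001, 0.999, 0.052, 0.003]
wrist_force: [0.2, 1.3, 6.5]
width: 0.0325
grip_force: 40.7
```

Call:
servo_tool(
  deltas=[
    [-0.4,[0,0,-3],[0,0,0]],
    [-0.4,[0,0,-6],[0,0,0]],
    [-0.4,[0,0,-9],[0,0,0]],
    [-0.4,[0,0,-12],[0,0,0]],
    [-0.4,[0,0,-12],[0,0,0]],
  ],
)

```text
time_s: 12.27
tcp_pos: [0.6262, 0.3088, 0.1705]
orientation: [-0.002, 0.999, 0.052, 0.007]
wrist_force: [0.5, 0.2, -0.1]
width: 0.0329
grip_force: 40.1
```

```bash
python3 - <<'E'
from h import *
go(.474,.144,.155,81.5)
E
```

```text
turn z 0.253
shift cm [-16.88  14.81   1.26] tcp [0.6262 0.3088 0.1705] q [ 0.41  0.57  0.93 -0.    1.63  1.87] tilt [ 0.013  0.006 -1.   ] t 12.2667 w 0.0329 F [ 0.5  0.2 -0.1]
```

Call:
servo_tool(
  deltas=[
    [-0.4,[-2.8,2.5,0],[0,0,0.06]],
    [-0.4,[-5.6,5,0],[0,0,0.12]],
    [-0.4,[-8.4,7.5,0],[0,0,0.18]],
    [-0.4,[-11.2,10,0],[0,0,0.25]],
    [-0.4,[-14,12.5,0],[0,0,0.255]],
  ],
)

```text
time_s: 12.68
tcp_pos: [0.4962, 0.1677, 0.1606]
orientation: [-0.0, 0.997, -0.077, 0.001]
wrist_force: [1.3, 0.2, -0.6]
width: 0.0324
grip_force: 40.1
```

Call:
servo_tool(
  deltas=[
    [-0.4,[-2,2.8,0],[0,0,0]],
    [-0.4,[-2,2.8,0],[0,0,0]],
    [-0.4,[-2,2.8,0],[0,0,0]],
    [-0.4,[-2,2.8,0],[0,0,0]],
  ],
)

```text
time_s: 13.02
tcp_pos: [0.4742, 0.1443, 0.1613]
orientation: [-0.0, 0.997, -0.075, 0.001]
wrist_force: [-0.4, -0.5, -1.6]
width: 0.0329
grip_force: 40.2
```

```bash
python3 - <<'E'
from h import *
go(.474,.144,.061,81.3)
E
```

```text
turn z 0.001
shift cm [-0.03  0.05 10.03] tcp [0.4742 0.1443 0.1613] q [0.22 0.01 1.62 0.   1.51 1.94] tilt [ 0.002  0.001 -1.   ] t 13.0167 w 0.0329 F [-0.4 -0.5 -1.6]
```

Call:
servo_tool(
  deltas=[
    [-0.4,[0,0,3],[0,0,0]],
    [-0.4,[0,0,6],[0,0,0]],
    [-0.4,[0,0,8.5],[0,0,0]],
    [-0.4,[0,0,9.7],[0,0,0]],
    [-0.4,[0,0,10.1],[0,0,0]],
  ],
)

```text
time_s: 13.43
tcp_pos: [0.4737, 0.1447, 0.0595]
orientation: [0.001, 0.997, -0.075, -0.001]
wrist_force: [-22.3, -7.4, 38.3]
width: 0.033
grip_force: 47.0
```

Call:
servo_tool(
  deltas=[
    [-0.4,[0,0,0],[0,0,0]],
    [-0.4,[0,0,0.1],[0,0,0]],
    [0.05,[0,0,0.1],[0,0,0]],
    [0.05,[0,0,0.1],[0,0,0]],
    [0.05,[0,0,0.1],[0,0,0]],
  ],
)

```text
time_s: 13.85
tcp_pos: [0.4741, 0.1446, 0.0584]
orientation: [-0.0, 0.997, -0.075, 0.0]
wrist_force: [0.2, -0.2, 0.6]
width: 0.0448
grip_force: 0.0
```

Call:
servo_tool(
  deltas=[
    [0.05,[0,0,-2],[0,0,0]],
    [0.05,[0,0,-5],[0,0,0]],
    [0.5,[0,0,-8],[0,0,0]],
    [1,[0,0,-10],[0,0,0]],
    [1,[0,0,-10],[0,0,0]],
  ],
)

```text
time_s: 14.27
tcp_pos: [0.4759, 0.1448, 0.1636]
orientation: [-0.001, 0.997, -0.075, 0.004]
wrist_force: [1.2, -0.3, 0.8]
width: 0.079
grip_force: 0.0
```

```bash
python3 - <<'E'
from h import *
go(.628,.1555,.15,86.2)
E
```

```text
turn z -0.084
shift cm [14.87 -3.32  1.5 ] tcp [0.4759 0.1448 0.1636] q [ 0.22  0.01  1.61 -0.    1.51  1.94] tilt [ 0.009  0.002 -1.   ] t 14.2667 w 0.079 F [ 1.2 -0.3  0.8]
```

Call:
servo_tool(
  deltas=[
    [1,[3.8,-0.8,0],[0,0,-0.03]],
    [1,[7.6,-1.6,0],[0,0,-0.06]],
    [1,[11.4,-2.4,0],[0,0,-0.084]],
    [1,[15.1,-3.4,0],[0,0,-0.084]],
    [1,[15.1,-3.4,0],[0,0,-0.084]],
  ],
)

```text
time_s: 14.68
tcp_pos: [0.6318, 0.155, 0.152]
orientation: [0.001, 0.999, -0.034, -0.003]
wrist_force: [-1.2, -0.9, -1.2]
width: 0.0855
grip_force: 0.0
```

Call:
servo_tool(
  deltas=[
    [1,[0,0,2],[0,0,0]],
    [1,[0,0,2],[0,0,0]],
    [1,[0,0,2],[0,0,0]],
  ],
)

```text
time_s: 14.93
tcp_pos: [0.6269, 0.1551, 0.1362]
orientation: [0.0, 0.999, -0.033, -0.002]
wrist_force: [0.9, -0.4, 0.4]
width: 0.0856
grip_force: 0.0
```

```bash
python3 - <<'E'
from h import *
go(.628,.1555,.027,86.2)
p,d=robot.read_camera("wrist");cv2.imwrite("pics/w4.png",p[:,:,::-1])
E
```

```text
turn z 0.0
shift cm [ 0.15 -0.06 10.92] tcp [0.6269 0.1551 0.1362] q [ 0.19  0.45  1.16 -0.    1.54  1.82] tilt [-0.004 -0.001 -1.   ] t 14.9333 w 0.0856 F [ 0.9 -0.4  0.4]
```

View pics/w4.png

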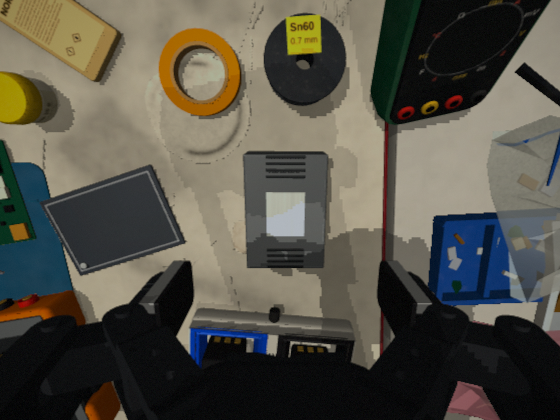

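The cover (286,210) is centred between the fingers and aligned with the tool. I descend and grip it.

Call:
servo_tool(
  deltas=[
    [1,[0.1,0,3],[0,0,0]],
    [1,[0.1,0,6],[0,0,0]],
    [1,[0.1,0,9],[0,0,0]],
    [1,[0.1,0,10.8],[0,0,0]],
    [1,[0.1,0,10.8],[0,0,0]],
  ],
)

```text
time_s: 15.4
tcp_pos: [0.6263, 0.1547, 0.0265]
orientation: [0.001, 0.999, -0.033, -0.003]
wrist_force: [-0.6, -0.5, -0.2]
width: 0.0857
grip_force: 0.0
```

Call:
servo_tool(
  deltas=[
    [1,[0,0,0],[0,0,0]],
    [0.3,[0,0,0],[0,0,0]],
    [0.3,[0,0,0],[0,0,0]],
    [0.3,[0,0,0],[0,0,0]],
    [0.3,[0,0,0],[0,0,0]],
  ],
)

```text
time_s: 15.82
tcp_pos: [0.6306, 0.1555, 0.034]
orientation: [-0.001, 0.999, -0.033, 0.003]
wrist_force: [-1.5, -0.8, 6.0]
width: 0.0622
grip_force: 43.8
```

Call:
servo_tool(
  deltas=[
    [0.3,[0,0,-3],[0,0,0]],
    [0.3,[0,0,-6],[0,0,0]],
    [0.3,[0,0,-9],[0,0,0]],
    [0.3,[0,0,-13],[0,0,0]],
    [0.3,[0,0,-13],[0,0,0]],
  ],
)

```text
time_s: 16.23
tcp_pos: [0.6323, 0.1558, 0.1723]
orientation: [-0.002, 0.999, -0.033, 0.008]
wrist_force: [0.9, -0.4, 2.5]
width: 0.0624
grip_force: 44.3
```

```bash
python3 - <<'E'
from h import *
go(.486,.404,.16,96.3)
E
```

```text
turn z -0.176
shift cm [-16.26 -23.8    1.06] tcp [0.6323 0.1558 0.1723] q [ 0.18  0.43  1.11 -0.    1.58  1.82] tilt [ 0.017  0.003 -1.   ] t 16.2333 w 0.0624 F [ 0.9 -0.4  2.5]
```

```bash
python3 - <<'E'
from h import *
im=cv2.imread("pics/top0.png");d=np.load("pics/top0.npy")
m=robot.camera_model("top");K=m["intrinsics"];Rm=rot(m["attitude"]).as_matrix();c=m["position"]
v,u=np.mgrid[:420,:560];r=np.stack([(u-K[0,2])/K[0,0],-(v-K[1,2])/K[1,1],-np.ones_like(u,float)],-1)@Rm.T
P36=c+r*((.038-c[2])/r[...,2:])
hsv=cv2.cvtColor(im,cv2.COLOR_BGR2HSV).astype(int)
B=np.zeros((420,560),bool);B[232:296,140:192]=1
print(hsv[263,136:198:2,2],hsv[263,136:198:2,1]);
for t in (60,75,90):
    mk=(B&(hsv[...,2]<t)).astype(np.uint8)
    mk=cv2.morphologyEx(mk,cv2.MORPH_OPEN,np.ones((3,3)))
    print(t,rect(P36,mk>0))
cv2.imwrite("pics/c.png",cv2.resize(im[225:305,135:200],None,fx=7,fy=7,interpolation=cv2.INTER_CUBIC))
E
```

```text
[ 92  90  87  88  88 119 115  45  60  33 214 199 168  61  43 208 204 208
  62  35  37  37  62  82 131 113  35  34 140 196 207] [169 176 167 168 180  17  11   6  17  77 204 206 193  33  47 205 203 217
 144  22  34  34  21   9  18  18  15  53  53  51  44]
60 (array([487.9, 406.4]), np.float64(38.0), 6.4, array([94. , 68.1]), 747)
75 (array([486. , 403.9]), np.float64(38.0), 6.5, array([103.3,  74.8]), 1255)
90 (array([485.9, 403.6]), np.float64(38.0), 6.7, array([105.2,  75.3]), 1297)
```

View pics/c.png

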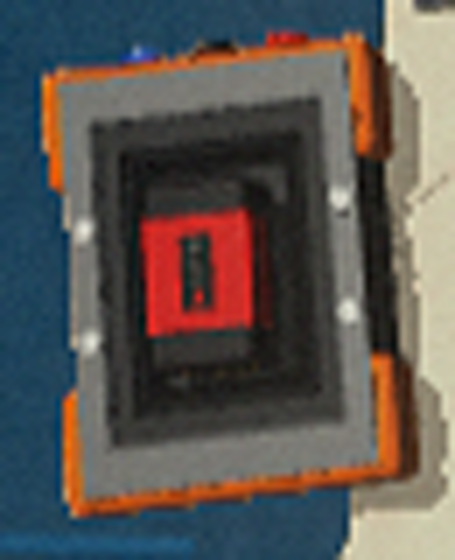

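The crop shows the recess as the dark frame spanning (90..345, 95..445). Its centre works out to (0.486, 0.404) with a yaw of 6.5°. I carry the cover there.

Call:
servo_tool(
  deltas=[
    [0.3,[-2,-3,0],[0,0,-0.05]],
    [0.3,[-4,-6,0],[0,0,-0.1]],
    [0.3,[-6,-9,0],[0,0,-0.15]],
    [0.3,[-8,-12,0],[0,0,-0.18]],
    [0.3,[-10,-15,0],[0,0,-0.18]],
  ],
)

```text
time_s: 16.65
tcp_pos: [0.5384, 0.3128, 0.1619]
orientation: [-0.001, 0.998, 0.058, 0.001]
wrist_force: [1.1, 0.1, -0.5]
width: 0.0625
grip_force: 44.3
```

Call:
servo_tool(
  deltas=[
    [0.3,[-1.4,-2.5,0],[0,0,0]],
    [0.3,[-2.8,-5,0],[0,0,0]],
    [0.3,[-4.2,-7.5,0],[0,0,0]],
    [0.3,[-4.2,-7.5,0],[0,0,0]],
    [0.3,[-4.2,-7.5,0],[0,0,0]],
  ],
)

```text
time_s: 17.07
tcp_pos: [0.4883, 0.3824, 0.1616]
orientation: [-0.0, 0.998, 0.058, 0.001]
wrist_force: [0.2, -0.4, -1.0]
width: 0.0625
grip_force: 44.3
```

```bash
python3 - <<'E'
from h import *
from top import *
go(.487,.404,.072,96.5)
p,d=robot.read_camera("top");m=p[:,:,::-1].copy();measure(m,d)
P=world(d,robot.camera_model("top"));z=P[...,2];M=(d>0)&(z>.1)&(z<.2);M[:225]=0;M[300:]=0;M[:,:130]=0;M[:,200:]=0
cv2.imwrite("pics/t5.png",cv2.resize(m[170:305,130:305],None,fx=3,fy=3))
p,d=robot.read_camera("wrist");cv2.imwrite("pics/w5.png",p[:,:,::-1])
go(.487,.404,.072,96.5)
E
```

```text
turn z 0.003
shift cm [ 0.11 -2.16  8.96] tcp [0.4883 0.3824 0.1616] q [ 0.6   0.36  1.22 -0.    1.56  2.06] tilt [ 0.002  0.001 -1.   ] t 17.0667 w 0.0625 F [ 0.2 -0.4 -1. ]
tester (array([431.6, 429.4]), np.float64(36.9), 66.2, array([65. , 54.1]), 274)
yellow (array([486. , 219.6]), np.float64(54.7), -10.6, array([59.9, 35.2]), 429)
green (array([471.3, 146.6]), np.float64(54.5), -9.1, array([60.3, 34.7]), 428)
charger (array([477.1, 180. ]), np.float64(32.7), 81.0, array([148.3, 110.9]), 2881)
mat (array([623.7, 307.4]), np.float64(3.7), -75.9, array([105.9,  76.6]), 1313)
turn z -0.0
shift cm [ 0.01 -2.34  8.91] tcp [0.4894 0.3807 0.1611] q [ 0.6   0.36  1.23 -0.    1.56  2.06] tilt [ 0.001  0.    -1.   ] t 17.1667 w 0.062 F [ 0.4 -0.3 -0.3]
```

View pics/w5.png

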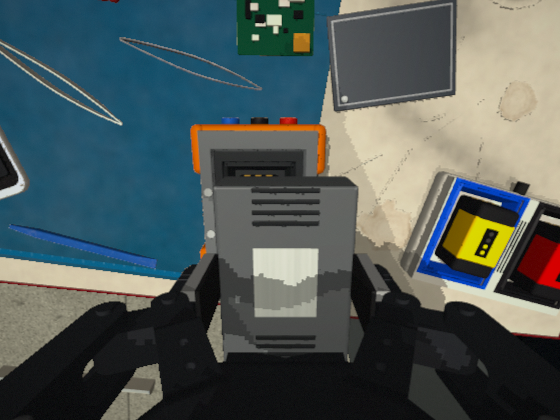

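View pics/t5.png

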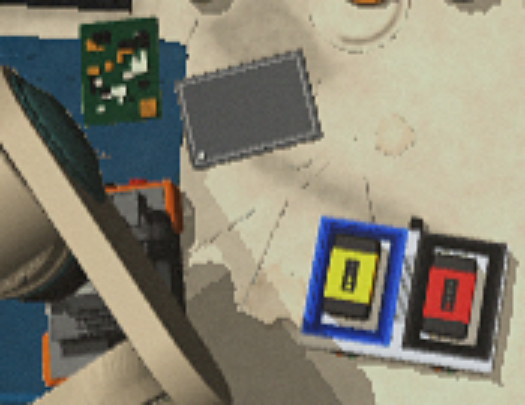

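The red pack is seated in the black bay (450,290 in the crop), with its top at 54.5 mm, and the yellow pack is in the blue bay. The cover is held straight at (286,270) in the wrist view. I check where it sits in the jaws.

```bash
python3 - <<'E'
from h import *
s=robot.observe();mod=robot.camera_model("wrist");p,d=robot.read_camera("wrist")
P=world(d,mod);L=rot(s["orientation"]).inv().apply((P-s["tcp_pos"]).reshape(-1,3)).reshape(P.shape)*1000
W=(p.min(-1)>165);W[:235]=0;W[335:]=0;W[:,:240]=0;W[:,330:]=0;W&=(d>0)
print("plate in tool mm",np.round(np.median(L[W],0),1),[np.round(np.percentile(L[W][:,i],[2,98]),1) for i in (0,1)])
M=np.zeros(d.shape,bool);M[150:300,225:350]=1;M&=(d>0)&(abs(L[...,2]-np.median(L[W][:,2]))<4)
print("top",[np.round(np.percentile(L[M][:,i],[0.5,99.5]),1) for i in (0,1,2)],np.round(L[186:192,280:300:6].mean((0,1)),1))
go(.486,.404,.072,96.5)
E
```

```text
plate in tool mm [ 7.8 -0.2  7.9] [array([-0.8, 14.9]), array([-14.9,  13.6])]
top [array([-11.1,  44.5]), array([-28.5,  29. ]), array([ 6.5, 10.9])] [43.2  1.1  8. ]
turn z -0.001
shift cm [-0.1  -2.39  8.89] tcp [0.4896 0.3804 0.1609] q [ 0.6   0.36  1.23 -0.    1.56  2.06] tilt [ 0.001  0.    -1.   ] t 17.2167 w 0.0623 F [ 0.3  0.3 -1.1]
```

Call:
servo_tool(
  deltas=[
    [0.3,[0,-1.2,0],[0,0,0]],
    [0.3,[0,-2.4,1],[0,0,0]],
    [0.3,[0,-2.4,4],[0,0,0]],
    [0.3,[0,-2.4,7],[0,0,0]],
    [0.3,[0,-2.4,8.1],[0,0,0]],
  ],
)

```text
time_s: 17.63
tcp_pos: [0.4841, 0.4043, 0.0733]
orientation: [0.002, 0.998, 0.057, -0.003]
wrist_force: [-0.3, -2.0, -1.8]
width: 0.0622
grip_force: 44.3
```

Call:
servo_tool(
  deltas=[
    [0.3,[0,0,0],[0,0,0]],
    [0.3,[0,0,0],[0,0,0]],
    [0.3,[0,0,0],[0,0,0]],
  ],
)

```text
time_s: 17.88
tcp_pos: [0.487, 0.4057, 0.0814]
orientation: [-0.001, 0.998, 0.057, 0.001]
wrist_force: [-0.2, -0.1, 0.4]
width: 0.0619
grip_force: 44.3
```

```bash
python3 - <<'E'
from h import *
go(.4873,.404,.069,96.5)
E
```

```text
turn z 0.0
shift cm [0.   0.18 1.24] tcp [0.487  0.4057 0.0814] q [ 0.64  0.46  1.26 -0.    1.42  2.09] tilt [ 0.003  0.002 -1.   ] t 17.8833 w 0.0619 F [-0.2 -0.1  0.4]
```

Call:
servo_tool(
  deltas=[
    [0.3,[0,0,0.2],[0,0,0]],
    [0.3,[0,0,0.4],[0,0,0]],
    [0.3,[0,0,0.6],[0,0,0]],
    [0.3,[0,0,0.8],[0,0,0]],
    [0.3,[0,0,0.9],[0,0,0]],
  ],
)

```text
time_s: 18.3
tcp_pos: [0.486, 0.4049, 0.0701]
orientation: [0.0, 0.998, 0.057, -0.0]
wrist_force: [-0.6, -0.2, -0.5]
width: 0.0624
grip_force: 44.3
```

Call:
servo_tool(
  deltas=[
    [0.3,[0,0,0.1],[0,0,0]],
    [0.3,[0,0,0.2],[0,0,0]],
    [0.3,[0,0,0.2],[0,0,0]],
  ],
)

```text
time_s: 18.55
tcp_pos: [0.4861, 0.4049, 0.0682]
orientation: [0.0, 0.998, 0.057, -0.0]
wrist_force: [-0.2, 0.6, -0.8]
width: 0.0624
grip_force: 44.3
```

```bash
python3 - <<'E'
from h import *
go(.4873,.404,.069,96.5)
E
```

```text
turn z 0.0
shift cm [ 0.11  0.11 -0.08] tcp [0.4861 0.4049 0.0682] q [ 0.64  0.47  1.27 -0.    1.4   2.09] tilt [-0. -0. -1.] t 18.55 w 0.0624 F [-0.2  0.6 -0.8]
```

Call:
servo_tool(
  deltas=[
    [0.3,[0.1,0.1,0],[0,0,0]],
    [0.3,[0.1,0.1,0.1],[0,0,0]],
    [0.3,[0.1,0.1,0.2],[0,0,0]],
    [0.3,[0.1,0.1,0.2],[0,0,0]],
  ],
)

```text
time_s: 18.88
tcp_pos: [0.4875, 0.4041, 0.0679]
orientation: [-0.0, 0.998, 0.057, 0.0]
wrist_force: [-3.7, -4.2, 7.2]
width: 0.0621
grip_force: 45.2
```

Call:
servo_tool(
  deltas=[
    [0.7,[0,0,-0.1],[0,0,0]],
    [1,[0,0,-0.1],[0,0,0]],
    [1,[0,0,-0.1],[0,0,0]],
    [1,[0,0,-0.2],[0,0,0]],
    [1,[0,0,-1],[0,0,0]],
  ],
)

```text
time_s: 19.3
tcp_pos: [0.4864, 0.4035, 0.0746]
orientation: [0.001, 0.998, 0.057, -0.001]
wrist_force: [-0.1, 0.6, -0.2]
width: 0.0852
grip_force: 0.0
```

Call:
servo_tool(
  deltas=[
    [1,[0,0,-3],[0,0,0]],
    [1,[0,0,-6],[0,0,0]],
    [1,[0,0,-9],[0,0,0]],
    [1,[0,0,-12],[0,0,0]],
    [1,[-2,4,-14],[0,0,0]],
  ],
)

```text
time_s: 19.72
tcp_pos: [0.4754, 0.3719, 0.2162]
orientation: [-0.002, 0.998, 0.058, 0.002]
wrist_force: [0.6, -1.3, 0.5]
width: 0.0853
grip_force: 0.0
```

Call:
servo_tool(
  deltas=[
    [1,[-2,4,0],[0,0,0]],
    [1,[-2,8,0],[0,0,0]],
    [1,[-2,12,0],[0,0,0]],
    [1,[-2,16,0],[0,0,0]],
    [1,[-2,19,0],[0,0,0]],
  ],
)

```text
time_s: 20.13
tcp_pos: [0.4758, 0.1747, 0.2142]
orientation: [0.0, 0.998, 0.056, 0.001]
wrist_force: [-0.2, -0.3, -0.0]
width: 0.0856
grip_force: 0.0
```

Call:
servo_tool(
  deltas=[
    [1,[-1,4,0],[0,0,0]],
    [1,[-2,8,0],[0,0,0]],
    [1,[-3,12,0],[0,0,0]],
    [1,[-4,16,0],[0,0,0]],
    [1,[-4,16,0],[0,0,0]],
  ],
)

```text
time_s: 20.55
tcp_pos: [0.4536, 0.0081, 0.2142]
orientation: [0.001, 0.999, 0.053, 0.0]
wrist_force: [-0.1, 1.3, 0.2]
width: 0.0858
grip_force: 0.0
```

```bash
python3 - <<'E'
from h import *
from top import *
p,d=robot.read_camera("top");m=p[:,:,::-1].copy();measure(m,d)
P=world(d,robot.camera_model("top"));z=P[...,2];M=(d>0)&(z>.05)&(z<.1);M[:225]=0;M[300:]=0;M[:,:140]=0;M[:,195:]=0
print("cover pts: z pct",np.round(np.percentile(z[M],[5,50,95]),4))
q=np.c_[P[M][:,:2],np.ones(M.sum())];print("plane",np.round(np.linalg.lstsq(q,z[M],rcond=None)[0],3))
cv2.imwrite("pics/t6.png",cv2.resize(m[170:305,130:305],None,fx=3,fy=3))
E
```

```text
red (array([485. , 403.7]), np.float64(61.7), 6.3, array([94.4, 65.4]), 1313)
tester (array([487.3, 403.2]), np.float64(41.0), 6.5, array([148.5, 108.3]), 2938)
yellow (array([486.1, 219.7]), np.float64(54.4), -9.9, array([60. , 35.2]), 431)
green (array([471.2, 146.6]), np.float64(54.6), -9.2, array([60.1, 34.7]), 424)
charger (array([477.1, 179.9]), np.float64(32.5), 81.3, array([148.3, 111.3]), 2886)
mat (array([623.2, 307.4]), np.float64(3.5), -75.6, array([106.5,  77. ]), 1306)
cover pts: z pct [0.0577 0.0617 0.065 ]
plane [-0.002  0.021  0.054]
```

View pics/t6.png

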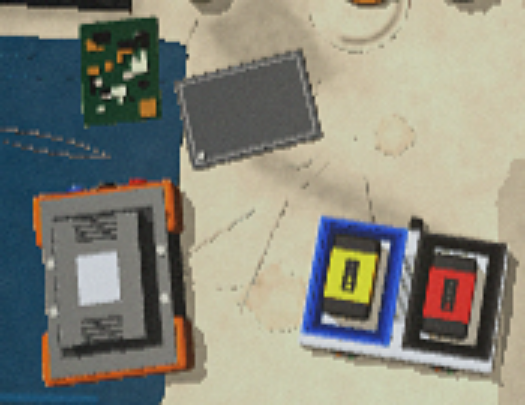

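The cover sits level in the recess: its top is at 61.7 mm against an expected 61 mm, and its centre is within 1 mm of the recess centre. The yellow pack is in the blue bay and the red pack in the black bay, both seated at about 54.5 mm. The arm is clear of everything.

```bash
python3 -c "
from cell import robot
print(robot.hand_in())"
```

```text
the job is handed in; nothing more can be done
None
```

The job is handed in: the green pack is in the tester with the cover closed over it, the yellow pack is in the blue bay and the red pack in the black bay, all seated by the last depth readings. The run used about 21 of the 112 s, and the highest force read was about 45 N at the wrist, when the red pack pressed briefly into its bay; the judge's result was not shown.

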